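# Load the vial rack into the fraction collector and start it

## Robot

A 6-joint arm with a two-finger parallel gripper is mounted at the origin on the work surface. World frame = base frame: x ahead of the robot, y to its left, z up, the work surface at z = 0. Lengths are in mm, angles in degrees, forces in N, time in s.
With the tool pointing down it reaches from about 300 to 850 mm from the base axis. Payload 4.2 kg.
Tool frame: the origin (TCP) lies on the centre line of the jaws, within the pads' length; the fingertips stand env.nose_length ahead of it and the grasp point (between the pads) lies 2 mm behind it (env.nose_length is the distance from the TCP to the fingertips, in mm); z points along the fingers, y is the direction in which the jaws open and shut (so a half turn about z gives the same grasp; the last joint's range is limited). The gripper opens to 91 mm and grips with 3 to 60 N. Pads are 32 mm wide; open, the fingers measure 118 mm over their backs; the gripper's body (76 mm by 178 mm) begins 60 mm behind the grasp point.
Start: joints at [-68.698, 18.312, 89.639, -0, 72.044, -1.146], TCP at [219.569, -531.442, 230.976] pointing down, gripper open.
Joint ranges: [-177.97, 177.97], [-48.28, 115.42], [12.27, 149.76], [-77.06, 257.06], [2.81, 150.46], [-146.56, 146.56]. Speed limits (degrees/s): [147.25, 147.25, 180, 180, 180, 180].

## Interface

Orientations are given as [roll, pitch, yaw] about the fixed x, y, z axes, in that order (R = Rz(yaw) Ry(pitch) Rx(roll)).
In Python, from workcell import env gives the robot as it stands. The module is installed in compiled form; this text tells all that it offers.
- The arm moves only by the tool jog_arm, never from a script. Its argument "deltas" is a list that holds one entry, the list of rows, each a list of 5 numbers: the shift along the tool's x, y, z in m, then the turn about the tool's z in degrees, then the finger opening in m, from 0 to 0.0912. A call has 1 to 20 rows; each row is the pose to reach, as a shift and turn from the pose commanded when the call began, along the tool's axes at that moment; what a row does not reach only later rows make up. A row lasts 1/12 s, in which the tool goes at most 41.7 mm and 7.16 degrees, less where a joint would pass 70% of its speed; a pose out of reach is approached as far as the arm can. A call with a gripper value outside its range is refused whole. The fingers move at their own pace and stop on an object; "grip_force" is the grip in N (left out, the last holds). Time passes only in rows, so rows that repeat a pose let the fingers close. It gives the time, the measured TCP pose, the force and the opening at its end, in the units of the state.
- env.state(): the state, without advancing time (a new reading comes with each control period).
- env.grab_frame(name): name is "scene" or "side" or "wrist"; returns the picture (400x640x3 uint8, red, green, blue); there is no depth.
- env.camera_params(name): a dict with "fx", "fy", "cx", "cy" (pixels), "xyz" and "orientation" of the camera in the world. Camera axes: x right, y down, z forward; pixel columns grow to the right and rows downward; lengths in mm; the calibration is good to about 2 mm. The wrist camera is an equidistant fisheye: a pixel r from the principal point sees the ray r / f radians off the axis. A picture is of the moment at which its call begins: read the wrist's pose just before it. camera_params takes no time and is no camera call; for the wrist camera it gives the pose at the moment of the call.
- env.job_done(): hands the job in, once; it reports no verdict.
Trained networks look in the newest picture that a camera, given by its name, has taken for a name from the list of things; names that differ only in an ending like _2 or _b are one class to them, and where a whole thing is asked for, a point or a joint stands for the part that bears it (a point fixed in the world has none). Each returns a list of dicts, best first, with "conf" (0 to 1); they miss things now and then, are a little off and sometimes report something else, mostly with a low value. They report only what shows in the picture. A call takes as long as a camera call. They do not tell look-alikes from the thing itself.
- env.look_for(camera, label): "xyz" ([x, y, z] in mm, in world coordinates, good to about 4 mm: the middle of the surface that is visible of it).
The state is a dict: "time_s": time; "qpos": joint angles; "qvel": joint speeds; "effort": joint torques, N m; "ee_pos": TCP position; "ee_rot": TCP orientation; "force": force on the tool from outside, world axes, zero at the start; "torque": the same for the moment, N m; "gripper_width": finger opening in mm.
Only numpy, scipy, OpenCV 4.12 (cv2) and the standard library are available. Lean on these libraries where they do the work, as an engineer would, in place of code of your own. Each camera call takes 0.05 s, during which the arm holds its last target.

## Task

Push the vial rack along the fraction collector's deck and in through the narrow gap between the two guide rails until it is fully home against the rubber stops, sliding it by the outside of its white block without lifting or tipping it, and keeping your fingers off the vials. When it is home, press the round start key on the collector's panel and let it come up again. Leave the other things on the deck and the bench where they are.

Things in the scene. Friction and masses are not known exactly. Their poses are not given: they have to be found in the camera images.
- collector: The fraction collector, fixed during the run; origin on the bench surface at its middle, z up; the rack is loaded along its own -y. Its flat steel deck (x -140 to 140, y -165 to 220 mm, top 6 mm above the bench) ends at a cream housing (x -150 to 150, y -351 to -161 mm, top 90 mm above the bench). All its points below turn with it.
- gap (a point): point on the deck midway between the tips of the two guide rails' rounded noses, collector x 0, y -45 mm. The aluminium rails run from here to y -150 mm, 25 mm high, 12 mm thick, inner faces at x -49 and +49 mm: a 98 mm gap, 2 mm spare each side of the rack. Nose radius 6 mm. The deck is open on the near side, where the rack waits.
- home (a point): where the centre of the rack's underside lies when it is fully home: on the deck, collector x 0, y -90 mm. Its far end then touches two rubber stop pads (face at y -156 mm) on the housing's front, and its near end is at y -24 mm, 21 mm outside the rail noses, so the fingers need not enter between the rails.
- rack: White plastic vial rack, a loose block 94 mm (its x) by 132 mm (its y) by 28 mm high with flat upright sides, on the deck; origin at the centre of its underside, z up. 0.3 to 0.6 kg with its vials. Its y axis starts within about 20 degrees of the collector's y axis; fully home the two are parallel.
- rack_center (a point): centre of the rack's block, 14 mm above its underside (20 mm above the bench when it lies on the deck)
- vials: the capped glass vials standing in the rack, turning and moving with it; together they fill x -38 to +38, y -54 to +54 mm of the rack and stand 12 mm above the block's top (40 mm above the rack's underside). Its origin and axes are those of the rack. Not to be touched by the fingers.
- key (a joint): travel of the start key: 0 m up, 0.006 m fully down; a spring returns it, fully down takes about 4.5 N; it counts as pressed beyond 0.004 m
- key_top (a point): centre of the top face of the round white start key (24 mm across) on its small grey housing, on the collector's panel; pressed straight down; collector x -75, y -208.5 mm. 85 mm beside it, at x +10, stands a grey dial (34 mm wide, 16 mm high), not used; behind, along y -315 mm, a swing arm is parked 200 to 245 mm above the bench
- amber_vial: loose brown glass vial, 27 mm across, 55 mm tall, standing on the deck outside the far (+x) guide rail; origin at the centre of its underside. Leave alone.
- clear_vial: loose clear glass vial, 23 mm across, 46 mm tall, standing on the deck outside the other (-x) guide rail; origin at the centre of its underside. Leave alone.
- bottle_a: clear solvent bottle with blue cap, 86 mm across, 178 mm tall, on the bench to the left of the deck; origin at the centre of its underside. Leave alone.
- bottle_b: brown solvent bottle with blue cap, 70 mm across, 140 mm tall, on the bench to the left of the deck; origin under its centre. Leave alone.
- beaker: glass beaker 66 mm across, 90 mm tall, on the bench to the right, beyond the housing; origin under its centre. Leave alone.
- cap_tray: low grey open tray 100 x 140 x 30 mm on the bench to the left; origin under its centre. Leave alone.
- spanner: small spanner 130 mm long lying on the bench to the right, beyond the housing. Leave alone.
There are look-alikes about, which are no part of the job. Leave any blue or yellow look-alike of the rack alone.

How it is judged:
By the outcome, as a careful person would: the job done as asked, in the order asked, and still so for the second after the job is handed in, with the robot touching nothing.
It also fails if it takes over 70 s, if anything falls off the work surface, if the arm or the gripper's body presses on something with over 40 N, if the wrist force passes 120 N, or if a joint passes its speed limit or range.

## Working session

There is one attempt and no reset: what is moved stays moved. The work goes in short steps, Python scripts to look and compute and a tool call to move; the robot and the scene stay as the last step left them, time stands still between calls to the robot, and variables do not carry over. Pictures are saved under pics/ and viewed, and the job is handed in when it is done.

Besides the shell and the picture viewer there is one more tool, called after "Request:" as name([rows], argument=value, ...), one row to a line, values as JSON. jog_arm: Moves the arm, as the interface text tells. Its arguments: {"type":"object","properties":{"deltas":{"type":"array"},"grip_force":{"type":"number"}},"required":["deltas"]}

```bash
mkdir -p pics; python3 - <<'E'
from workcell import env
import cv2
print(env.nose_length, env.state())
for n in ["scene","side","wrist"]:
    p=env.camera_params(n)
    f=env.grab_frame(n); cv2.imwrite(f"pics/a_{n}.png",f[:,:,::-1]); print(n,p)
    for l in ["rack","collector","key_top","amber_vial","clear_vial","gap"]:
        try: print(l,[(np['xyz'],round(np['conf'],2)) for np in env.look_for(n,l)][:4])
        except Exception as e: print(l,e)
print(env.state()['time_s'])
E
```

```text
17.0 {'time_s': 0.0, 'qpos': array([-6.86960156e+01,  1.83519809e+01,  8.97079442e+01, -2.26856397e-03,
        7.20436234e+01, -1.14714209e+00]), 'qvel': array([-0.05305194,  0.01909729, -0.0308259 , -0.01537376, -0.00199818,
       -0.04252316]), 'effort': array([ 8.92149146e-04, -4.12455654e+01, -2.31969452e+01,  7.25299213e-02,
        4.55789943e-02, -1.59571737e-04]), 'ee_pos': array([ 219.39089552, -530.97309728,  230.1064305 ]), 'ee_rot': array([-1.79896429e+02,  8.33191189e-05,  2.24518279e+01]), 'force': array([0.71964491, 0.31036987, 0.0431246 ]), 'torque': array([-0.02403998,  0.02919731, -0.00983816]), 'gripper_width': 91.20272809374376}
scene {'fx': 409.25385007305533, 'fy': 409.25385007305533, 'cx': 318.21814030860963, 'cy': 195.22070407247375, 'xyz': array([1322.42945636, -513.37668616,  794.21844892]), 'orientation': array([-125.72843147,    0.55291373,   53.34219097])}
rack [([313.1, -247.1, 28.7], 0.97), ([335.4, 524.4, 27.0], 0.89), ([838.2, 11.4, 25.1], 0.8), ([565.4, 170.4, 36.1], 0.61)]
collector [([625.0, -141.9, 70.1], 0.82), ([655.5, 440.7, 89.5], 0.59)]
key
[... 456 characters left out ...]
  1.47200393, -135.53521879])}
rack [([795.3, 247.3, 27.3], 0.96), ([301.6, 551.7, 24.3], 0.95), ([798.9, 39.3, 28.8], 0.78), ([532.1, 207.2, 33.0], 0.66)]
collector [([525.9, -68.9, 13.0], 0.82), ([337.2, 356.8, 7.1], 0.37)]
key_top []
amber_vial [([664.8, 3.1, 38.2], 0.58)]
clear_vial [([438.1, -30.3, 37.2], 0.53)]
gap [([524.8, -71.8, 13.8], 0.94)]
wrist {'fx': 309.70691628693146, 'fy': 309.70691628693146, 'cx': 320.92527902239704, 'cy': 203.4603820451745, 'xyz': array([ 291.97608325, -501.44392376,  384.44341701]), 'orientation': array([ 1.64102686e+02, -1.02706503e-02, -6.75755820e+01])}
rack [([288.1, -253.1, 25.9], 0.58)]
collector []
key_top []
amber_vial []
clear_vial []
gap []
1.05
```

View pics/a_scene.png

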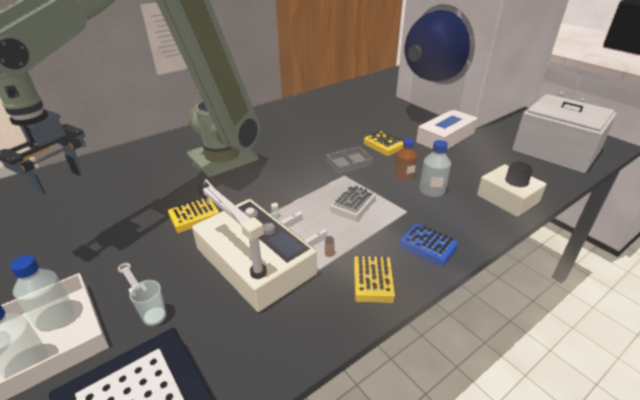

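View pics/a_side.png

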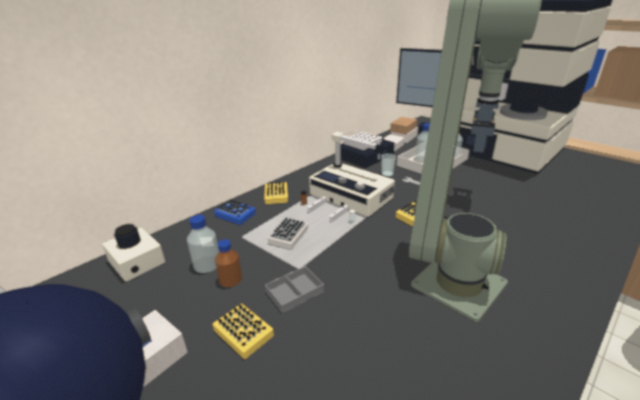

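View pics/a_wrist.png

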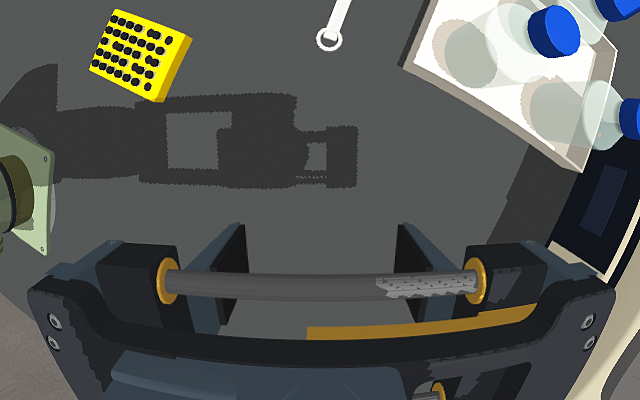

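```bash
python3 - <<'E'
import cv2
a=cv2.imread("pics/a_scene.png")[160:320,150:430]; cv2.imwrite("pics/b1.png",cv2.resize(a,None,fx=2.85,fy=2.85,interpolation=cv2.INTER_CUBIC))
a=cv2.imread("pics/a_side.png")[150:280,220:430]; cv2.imwrite("pics/b2.png",cv2.resize(a,None,fx=3.8,fy=3.8,interpolation=cv2.INTER_CUBIC))
E
```

```text
(no output)
```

View pics/b1.png

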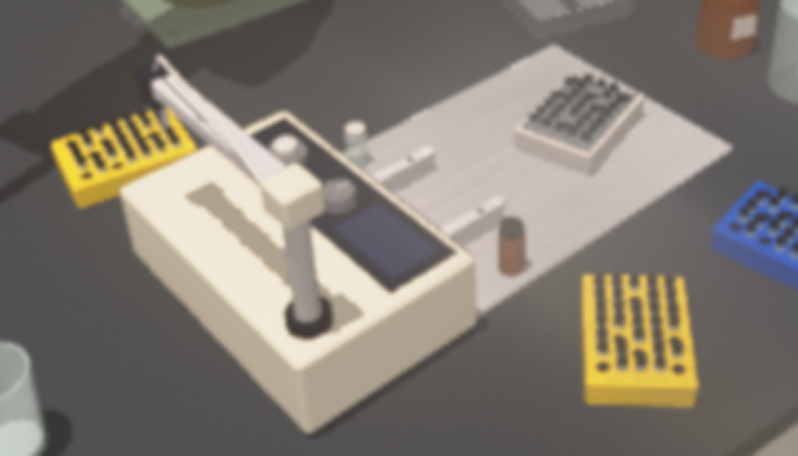

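View pics/b2.png

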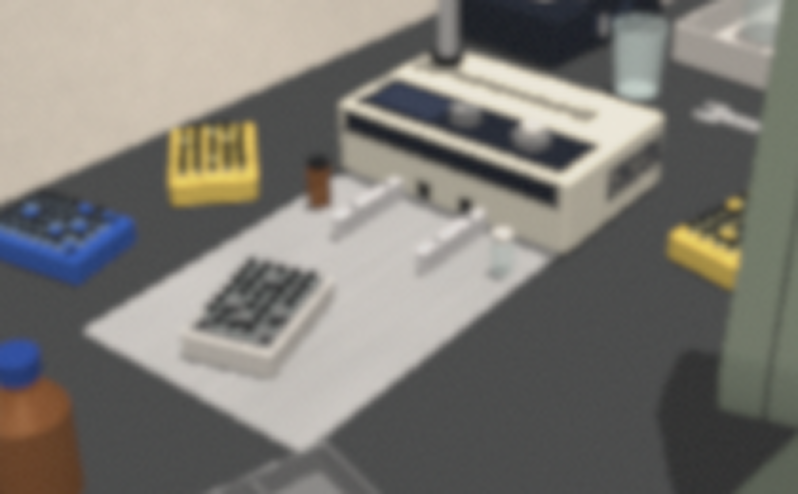

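```bash
cat > h.py <<'E'
import numpy as np
from scipy.spatial.transform import Rotation as Ro
from scipy.optimize import least_squares
def proj(p,X):
    R=Ro.from_euler('xyz',p['orientation'],degrees=True).as_matrix()
    c=(np.atleast_2d(X)-p['xyz'])@R
    if p.get('fish'):
        r=np.hypot(c[:,0],c[:,1]); th=np.arctan2(r,c[:,2]); s=th/np.maximum(r,1e-9)
        return np.c_[p['cx']+p['fx']*s*c[:,0],p['cy']+p['fy']*s*c[:,1]]
    return np.c_[p['cx']+p['fx']*c[:,0]/c[:,2],p['cy']+p['fy']*c[:,1]/c[:,2]]
def place(q,X):
    X=np.atleast_2d(X).astype(float); a=np.deg2rad(q[2]); c,s=np.cos(a),np.sin(a)
    return np.c_[q[0]+c*X[:,0]-s*X[:,1],q[1]+s*X[:,0]+c*X[:,1],X[:,2]]
def fit(obs,q0):
    f=lambda q:np.concatenate([(proj(p,place(q,X))-u).ravel() for p,X,u in obs])
    r=least_squares(f,q0,loss='soft_l1'); return r.x,r.fun.reshape(-1,2)
E
python3 - <<'E'
from h import *
from workcell import env
s=env.camera_params('scene'); d=env.camera_params('side')
S=lambda u:np.array(u)/2.85+[150,160]
D=lambda u:np.array(u)/3.8+[220,150]
o=[(s,[[-140,220,6],[140,220,6],[-150,-161,90],[150,-161,90],[-150,-351,90],[150,-351,90]],S([[555,45],[732,148],[285,113],[473,258],[122,190],[308,372]])),
(d,[[-140,220,6],[140,220,6],[150,-161,90],[-150,-161,90],[-150,-351,90]],D([[300,450],[85,330],[340,102],[568,185],[663,115]]))]
q,r=fit(o,[560,30,0]); print(q,r.round(1))
for X in ([0,-90,6],[0,-45,6],[-75,-208.5,110]): print(place(q,[X]))
# rack
o=[(s,[[-47,-66,34],[47,-66,34],[47,66,34]],S([[517,128],[592,155],[643,100]])),(d,[[47,66,34],[-47,66,34],[-47,-66,34]],D([[185,343],[270,358],[332,280]]))]
print(fit(o,[550,190,q[2]]))
E
```

```text
[555.59146568  72.80784877   5.27652812] [[-1.  -0.7]
 [ 0.2 -1. ]
 [-0.3 -1.9]
 [ 2.1 -0.5]
 [-2.2 -0.6]
 [-3.2 -0.7]
 [-0.  -1.3]
 [-1.3 -1.3]
 [-1.9 -1.4]
 [-1.1 -1.9]
 [-0.6 -2.1]]
[[563.86810594 -16.81077221   6.        ]]
[[559.72978581  27.99853828   6.        ]]
[[ 500.08349813 -141.70582338  110.        ]]
(array([547.98731394, 192.45421408,  23.01532022]), array([[-1.10061306, -0.80740275],
       [ 0.09145547, -0.94507511],
       [ 0.14732374, -3.76977383],
       [-2.09771007, -2.87239061],
       [ 0.36162323, -1.2474197 ],
       [-0.29464284, -1.57335824]]))
```

Request:
jog_arm([
  [[0,0,-0.04,0,0.0912],[0,0,-0.08,0,0.0912],[0.02,-0.015,-0.1,-3,0.0912],[0.05,-0.0375,-0.1,-8,0.0912],[0.08,-0.06,-0.1,-13,0.0912],[0.11,-0.0825,-0.1,-18,0.0912],[0.14,-0.105,-0.1,-23,0.0912],[0.17,-0.1275,-0.1,-28,0.0912],[0.2,-0.15,-0.1,-33,0.0912],[0.23,-0.1725,-0.1,-38,0.0912],[0.26,-0.195,-0.1,-43,0.0912],[0.29,-0.2175,-0.1,-48,0.0912],[0.32,-0.24,-0.1,-53,0.0912],[0.35,-0.2625,-0.1,-58,0.0912],[0.38,-0.285,-0.1,-63,0.0912],[0.41,-0.3075,-0.1,-68,0.0912],[0.44,-0.33,-0.1,-73,0.0912],[0.48,-0.36,-0.1,-73,0.0912],[0.52,-0.39,-0.1,-73,0.0912],[0.549,-0.412,-0.1,-73,0.0912]],
])

```text
time_s: 2.72
ee_pos: [564.5, 51.1, 331.1]
ee_rot: [180.0, 0.0, 95.5]
force: [0.2, 0.1, -0.1]
gripper_width: 91.3
```

Request:
jog_arm([
  [[0,0,0,0,0.0912],[0,0,0,0,0.0912]],
])

```text
time_s: 2.88
ee_pos: [564.3, 50.8, 330.1]
ee_rot: [-179.9, 0.0, 95.7]
force: [-0.1, -0.2, -0.1]
gripper_width: 91.1
```

```bash
python3 - <<'E'
from workcell import env
import cv2,pickle
p=env.camera_params('wrist'); f=env.grab_frame('wrist'); cv2.imwrite("pics/c_wrist.png",f[:,:,::-1]); p['fish']=1
pickle.dump(p,open('c.pkl','wb')); s=env.state(); print(s['ee_pos'],s['ee_rot'],s['time_s'],p)
E
```

```text
[563.72730443  49.47717021 330.44869969] [-1.79923706e+02  4.25077563e-02  9.55370686e+01] 2.9333 {'fx': 309.70691628693146, 'fy': 309.70691628693146, 'cx': 320.92527902239704, 'cy': 203.4603820451745, 'xyz': array([557.79512242, 128.37620404, 483.51152794]), 'orientation': array([1.64084294e+02, 8.55171674e-02, 5.62724478e+00]), 'fish': 1}
```

View pics/c_wrist.png

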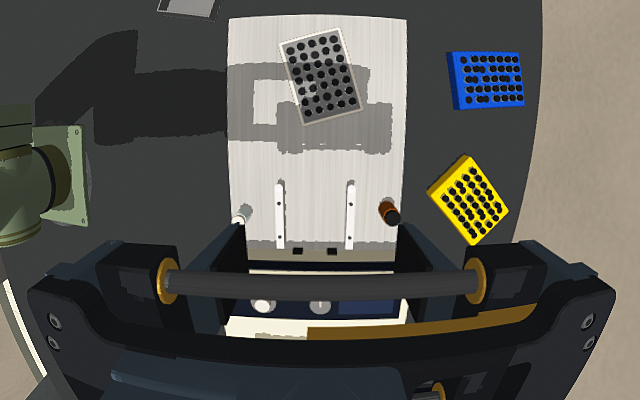

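```bash
python3 - <<'E'
import cv2
a=cv2.imread("pics/c_wrist.png")
cv2.imwrite("pics/d1.png",cv2.resize(a[0:140,220:420],None,fx=4,fy=4,interpolation=cv2.INTER_CUBIC))
cv2.imwrite("pics/d2.png",cv2.resize(a[175:325,220:420],None,fx=4,fy=4,interpolation=cv2.INTER_CUBIC))
E
```

```text
(no output)
```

View pics/d1.png

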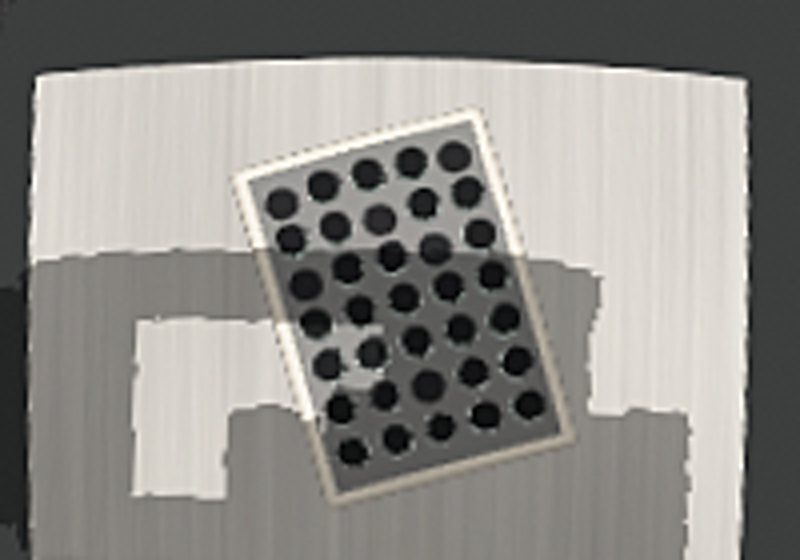

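View pics/d2.png

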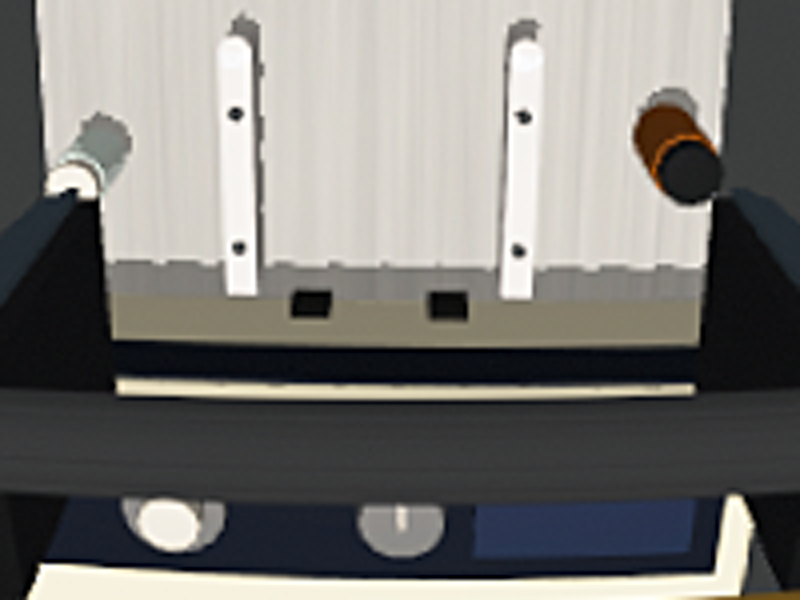

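```bash
python3 - <<'E'
from h import *
import pickle
p=pickle.load(open('c.pkl','rb'))
A=lambda u:np.array(u)/4+[220-.4,0-.4]
B=lambda u:np.array(u)/4+[220-.4,175-.4]
o=[(p,[[-140,220,6],[140,220,6]],A([[36,75],[748,78]])),(p,[[-55,-45,31],[55,-45,31],[-49,-150,31],[-61,-150,31],[49,-150,31],[61,-150,31]],B([[236,35],[525,38],[257,296],[227,296],[501,298],[532,298]]))]
q,r=fit(o,[556,73,5]); print(q,r.round(1))
o=[(p,[[-47,66,34],[47,66,34],[47,-66,34],[-47,-66,34]],A([[235,178],[480,108],[574,438],[333,500]]))]
k,r=fit(o,[548,192,20]); print(k,r.round(1))
print('home',place(q,[[0,-90,6]]),'key px')
for z in (95,100,105,110,115,120): print(z,(proj(p,place(q,[[-75,-208.5,z]]))-[219.6,174.6])*4)
a=np.deg2rad(q[2]);d=k[:2]-q[:2];print('rack in coll',d@[np.cos(a),np.sin(a)],d@[-np.sin(a),np.cos(a)],k[2]-q[2])
E
```

```text
[553.83593946  73.57298114   4.92406336] [[-0.2 -0.1]
 [-0.2  0.2]
 [-0.3  0.6]
 [ 0.6  0.6]
 [ 0.  -0.5]
 [ 0.1 -0.7]
 [ 0.1 -0.2]
 [-0.2 -0.1]]
[551.33595114 190.20802091  21.73867129] [[-1.3 -1.6]
 [ 0.2 -1.6]
 [ 2.1  0.8]
 [-0.4  2.8]]
home [[561.56112235 -16.09485896   6.        ]] key px
95 [[175.95027256 501.13830967]]
100 [[173.7856757  508.42330935]]
105 [[171.5862804  515.83544441]]
110 [[169.35142642 523.37748176]]
115 [[167.08044479 531.0522446 ]]
120 [[164.77265816 538.86261234]]
rack in coll 7.520649582112709 116.4191662600632 16.814607926876505
```

```bash
python3 - <<'E'
import cv2
from h import *
import pickle
p=pickle.load(open('c.pkl','rb'))
a=cv2.imread("pics/c_wrist.png")
b=cv2.resize(a[20:130,272:368],None,fx=5.4,fy=5.4,interpolation=cv2.INTER_NEAREST)
for z,c in ((34,(0,0,255)),(6,(255,0,0))):
    u=proj(p,place([551.3,190.2,21.7],[[-47,66,z],[47,66,z],[47,-66,z],[-47,-66,z]]))
    cv2.polylines(b,[((u+.5-[272,20])*5.4).astype(int)],True,c,1)
cv2.imwrite("pics/e.png",b)
E
```

```text
(no output)
```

View pics/e.png

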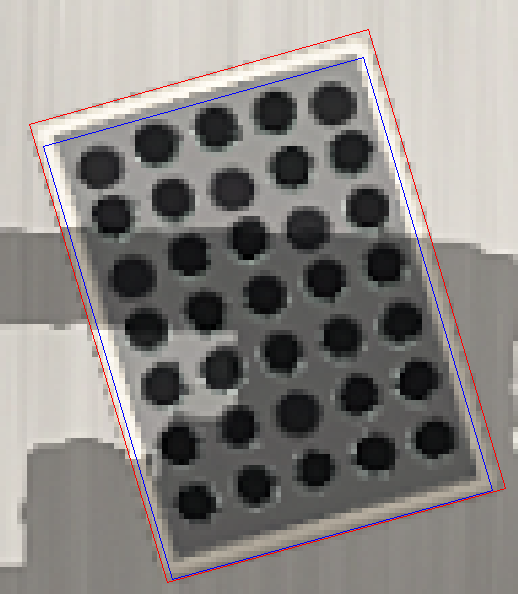

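```bash
python3 - <<'E'
from workcell import env
from h import *
for c in ('scene','side'):
    env.grab_frame(c)
    for l in ('bottle_a','cap_tray'): print(c,l,[([round(v) for v in d['xyz']],round(d['conf'],2)) for d in env.look_for(c,l)][:4])
k=[551.3,190.2,21.7]
print(place(k,[[0,107,28],[0,82,28]]), env.state()['time_s'])
E
```

```text
scene bottle_a [([657, 440, 91], 0.84), ([536, 434, 75], 0.82), ([568, 174, 36], 0.63)]
scene cap_tray [([331, 354, 10], 0.95)]
side bottle_a [([610, 478, 97], 0.77), ([496, 459, 75], 0.56)]
side cap_tray [([339, 357, 8], 0.71)]
[[511.73709697 289.61718515  28.        ]
 [520.9807659  266.38887087  28.        ]] 3.2333
```

Request:
jog_arm([
  [[0.02,-0.002,0,-2,0.055],[0.05,-0.005,0,-4,0.055],[0.08,-0.009,0,-6,0.055],[0.11,-0.012,0,-8,0.055],[0.14,-0.016,0,-10,0.055],[0.17,-0.019,0,-12,0.055],[0.2,-0.022,0,-14,0.055],[0.225,-0.025,0.02,-16.2,0.055],[0.235,-0.0265,0.05,-16.2,0.055],[0.235,-0.0265,0.08,-16.2,0.055],[0.235,-0.0265,0.11,-16.2,0.055],[0.235,-0.0265,0.14,-16.2,0.055],[0.235,-0.0265,0.17,-16.2,0.055],[0.235,-0.0265,0.2,-16.2,0.055],[0.235,-0.0265,0.225,-16.2,0.055],[0.235,-0.0265,0.24,-16.2,0.055],[0.235,-0.0265,0.25,-16.2,0.055],[0.235,-0.0265,0.25,-16.2,0.055]],
])

```text
time_s: 4.73
ee_pos: [514.3, 279.4, 79.1]
ee_rot: [-179.8, 0.0, 111.6]
force: [-0.1, 0.0, 0.4]
gripper_width: 54.9
```

```bash
cat > g.py <<'E'
import sys,cv2,pickle
from workcell import env
def shot(n,name):
    p=env.camera_params(n); f=env.grab_frame(n); cv2.imwrite(f"pics/{name}.png",f[:,:,::-1])
    if n=='wrist': p['fish']=1
    pickle.dump(p,open(name+'.pkl','wb')); s=env.state(); print(s['ee_pos'].round(1),s['ee_rot'].round(1),s['force'].round(1),s['time_s'])
if __name__=='__main__': shot(sys.argv[1],sys.argv[2])
E
python3 g.py wrist f
```

```text
[515.1 280.   80.6] [-179.9    0.   111.6] [ 1.   0.1 -0.1] 4.7833
```

View pics/f.png

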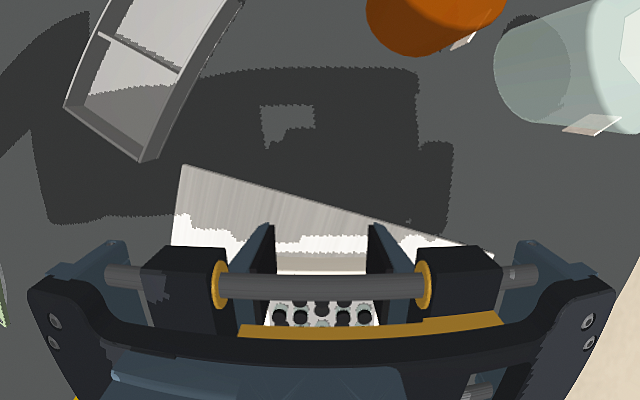

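Request:
jog_arm([
  [[0,0,0.02,0,0.055],[0,0,0.04,0,0.055],[0,0,0.05,0,0.055],[0,0,0.052,0,0.055],[-0.003,0,0.052,0,0.055],[-0.006,0,0.052,0,0.055],[-0.009,0,0.052,0,0.055],[-0.01,0,0.052,0,0.055]],
])

```text
time_s: 5.45
ee_pos: [519.8, 271.0, 30.0]
ee_rot: [179.9, 0.0, 111.6]
force: [0.8, -1.3, -0.9]
gripper_width: 54.9
```

```bash
python3 g.py wrist f2; python3 -c "
import cv2
a=cv2.imread('pics/f2.png')[190:345,200:450];cv2.imwrite('pics/f2z.png',cv2.resize(a,None,fx=3.2,fy=3.2,interpolation=cv2.INTER_CUBIC))"
```

```text
[519.6 271.   29.8] [179.9   0.  111.6] [0.1 0.3 0.2] 5.5
```

View pics/f2z.png

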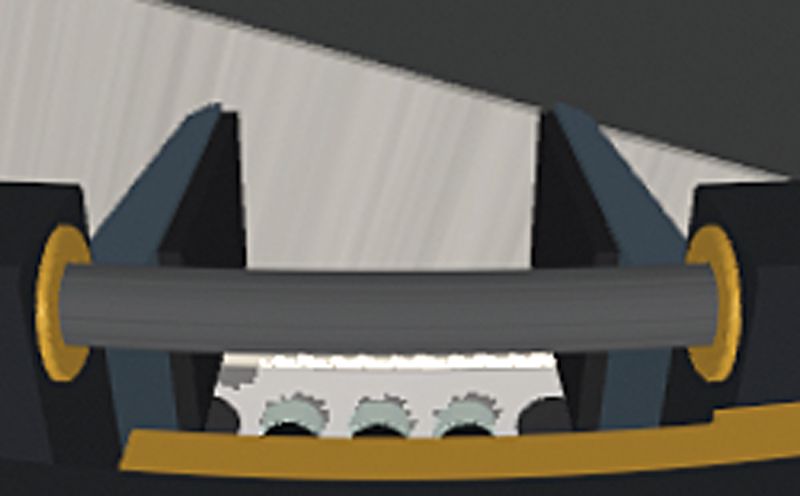

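Request:
jog_arm([
  [[-0.002,0,0,0,0.055],[-0.004,0,0,0,0.055],[-0.006,0,0,0,0.055],[-0.008,0,0,0,0.055],[-0.01,0,0,0,0.055],[-0.012,0,0,0,0.055]],
])

```text
time_s: 6.0
ee_pos: [523.5, 260.6, 29.3]
ee_rot: [179.9, -0.0, 111.6]
force: [-1.9, 4.1, 3.4]
gripper_width: 55.1
```

```bash
python3 g.py side g1;python3 g.py wrist g2; python3 -c "
import cv2
a=cv2.imread('pics/g2.png')[190:345,200:450];cv2.imwrite('pics/g2z.png',cv2.resize(a,None,fx=3.2,fy=3.2,interpolation=cv2.INTER_CUBIC))
a=cv2.imread('pics/g1.png')[150:280,220:430];cv2.imwrite('pics/g1z.png',cv2.resize(a,None,fx=3.8,fy=3.8,interpolation=cv2.INTER_CUBIC))"
```

```text
[523.7 260.2  29.2] [179.9  -0.  111.6] [-1.4  4.1  3.3] 6.05
[523.7 260.2  29.2] [179.9  -0.  111.6] [-0.9  3.7  2.1] 6.1
```

View pics/g2z.png

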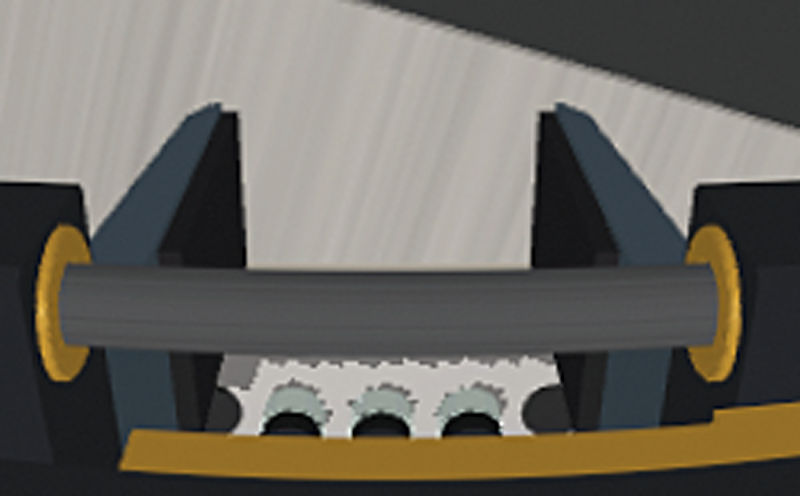

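View pics/g1z.png

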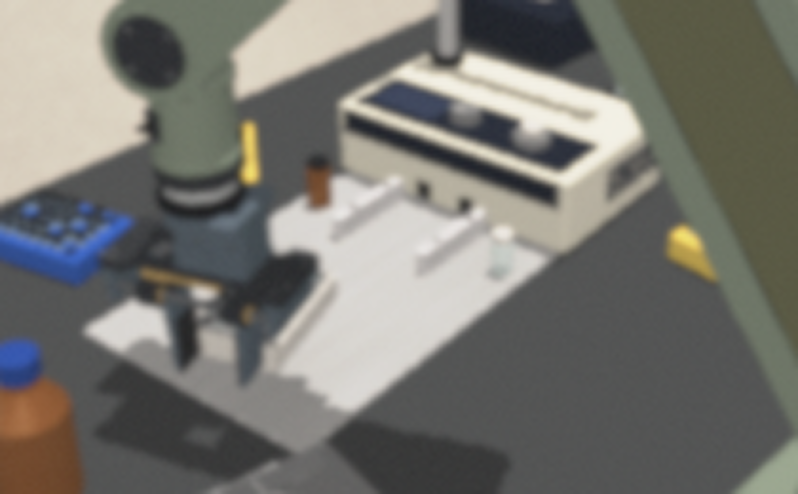

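```bash
cat >> h.py <<'E'
COL=[553.84,73.57,4.92]
def tcp_for(x,y,th,off=82,lat=0):
    "collector-frame rack pose -> world TCP x,y,yaw"
    w=place(COL,[[x,y,0]])[0]; t=th+COL[2]; a=np.deg2rad(t)
    return np.array([w[0]-off*np.sin(a)+lat*np.cos(a),w[1]+off*np.cos(a)+lat*np.sin(a),t+90])
def rows(t0,ts):
    a=np.deg2rad(t0[2]); X=np.array([np.cos(a),np.sin(a)]);Y=np.array([np.sin(a),-np.cos(a)])
    return [[round((t[:2]-t0[:2])@X/1e3,4),round((t[:2]-t0[:2])@Y/1e3,4),0,round(-(t[2]-t0[2]),1),0.055] for t in ts]
E
python3 - <<'E'
from h import *
t0=np.array([523.7,260.2,111.55]); x,y,th=9.46,109.9,16.6
ts=[]
print(tcp_for(x,y,th))
for i in range(28):
    th2=max(0,16.6*(1-(i+1)*3/50)); m=np.deg2rad((th+th2)/2)-np.deg2rad(11.2)
    x+=3*np.sin(m); y-=3*np.cos(m); th=th2
    ts.append(tcp_for(x,y,th)); print(i,round(x,1),round(y,1),round(th,1),rows(t0,[ts[-1]]))
E
```

```text
[523.75987198 260.16014414 111.52      ]
0 9.7 106.9 15.6 [[np.float64(-0.003), np.float64(0.0009), 0, np.float64(1.0), 0.055]]
1 9.9 103.9 14.6 [[np.float64(-0.006), np.float64(0.0016), 0, np.float64(2.0), 0.055]]
2 10.1 100.9 13.6 [[np.float64(-0.009), np.float64(0.0023), 0, np.float64(3.0), 0.055]]
3 10.2 97.9 12.6 [[np.float64(-0.0119), np.float64(0.003), 0, np.float64(4.0), 0.055]]
4 10.2 94.9 11.6 [[np.float64(-0.0149), np.float64(0.0036), 0, np.float64(5.0), 0.055]]
5 10.2 91.9 10.6 [[np.float64(-0.018), np.float64(0.0042), 0, np.float64(6.0), 0.055]]
6 10.2 88.9 9.6 [[np.float64(-0.021), np.float64(0.0047), 0, np.float64(7.0), 0.055]]
7 10.1 85.9 8.6 [[np.float64(-0.024), np.float64(0.0051), 0, np.float64(8.0), 0.055]]
8 9.9 82.9 7.6 [[np.float64(-0.027), np.float64(0.0055), 0, np.float64(9.0), 0.055]]
9 9.7 79.9 6.6 [[np.float64(-0.0301), np.float64(0.0059), 0, np.float64(10.0), 0.055]]
10 9.4 76.9 5.6 [[np.float64(-0.0331), np.float64(0.0062), 0, np.float64(11.0), 0.055]]
11 9.1 74.0 4.6 [[np.float64(-0.0362), np.float64(0.0064), 0, np.float64(12.0), 0.055]]
12 8.7 71.0 3.7
[... 674 characters left out ...]
055]]
20 4.4 47.4 0 [[np.float64(-0.0619), np.float64(0.0007), 0, np.float64(16.6), 0.055]]
21 3.8 44.4 0 [[np.float64(-0.0646), np.float64(-0.0007), 0, np.float64(16.6), 0.055]]
22 3.3 41.5 0 [[np.float64(-0.0673), np.float64(-0.0021), 0, np.float64(16.6), 0.055]]
23 2.7 38.6 0 [[np.float64(-0.0699), np.float64(-0.0035), 0, np.float64(16.6), 0.055]]
24 2.1 35.6 0 [[np.float64(-0.0726), np.float64(-0.0049), 0, np.float64(16.6), 0.055]]
25 1.5 32.7 0 [[np.float64(-0.0752), np.float64(-0.0063), 0, np.float64(16.6), 0.055]]
26 0.9 29.7 0 [[np.float64(-0.0779), np.float64(-0.0077), 0, np.float64(16.6), 0.055]]
27 0.3 26.8 0 [[np.float64(-0.0805), np.float64(-0.0091), 0, np.float64(16.6), 0.055]]
```

Request:
jog_arm([
  [[-0.003,0.0009,0,1,0.055],[-0.006,0.0016,0,2,0.055],[-0.009,0.0023,0,3,0.055],[-0.0119,0.003,0,4,0.055],[-0.0149,0.0036,0,5,0.055],[-0.018,0.0042,0,6,0.055],[-0.021,0.0047,0,7,0.055],[-0.024,0.0051,0,8,0.055],[-0.027,0.0055,0,9,0.055],[-0.0301,0.0059,0,10,0.055],[-0.0331,0.0062,0,11,0.055],[-0.0362,0.0064,0,12,0.055],[-0.0392,0.0066,0,13,0.055],[-0.0423,0.0067,0,14,0.055],[-0.0453,0.0068,0,15,0.055],[-0.0484,0.0068,0,16,0.055],[-0.0513,0.0063,0,16.6,0.055]],
])

```text
time_s: 7.52
ee_pos: [548.3, 214.5, 29.0]
ee_rot: [180.0, -0.0, 95.0]
force: [0.5, 4.7, 3.5]
gripper_width: 55.2
```

```bash
python3 g.py scene k1;python3 g.py wrist k2; python3 -c "
import cv2
a=cv2.imread('pics/k2.png')[190:345,200:450];cv2.imwrite('pics/k2z.png',cv2.resize(a,None,fx=3.2,fy=3.2,interpolation=cv2.INTER_CUBIC))
a=cv2.imread('pics/k1.png')[160:290,230:430];cv2.imwrite('pics/k1z.png',cv2.resize(a,None,fx=4,fy=4,interpolation=cv2.INTER_CUBIC))"
```

```text
[548.2 213.8  28.8] [-180.    0.   95.] [0.4 2.7 1.1] 7.5667
[547.9 213.8  28.6] [-1.799e+02  1.000e-01  9.500e+01] [0.2 1.1 0.2] 7.6167
```

View pics/k2z.png

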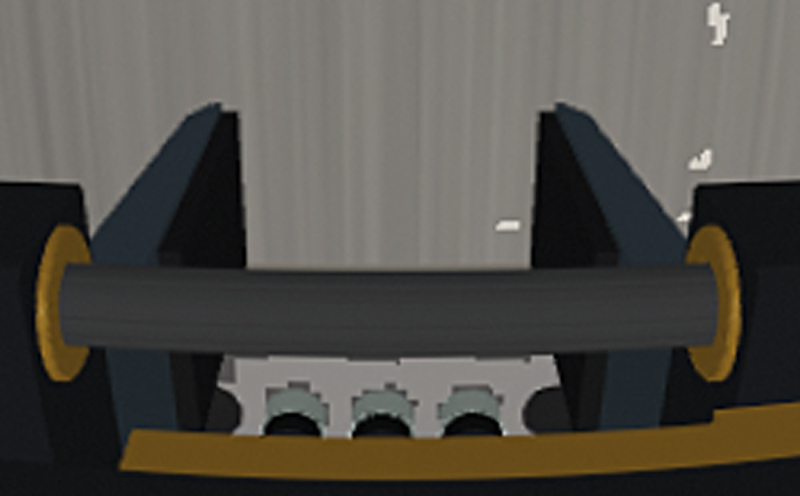

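View pics/k1z.png

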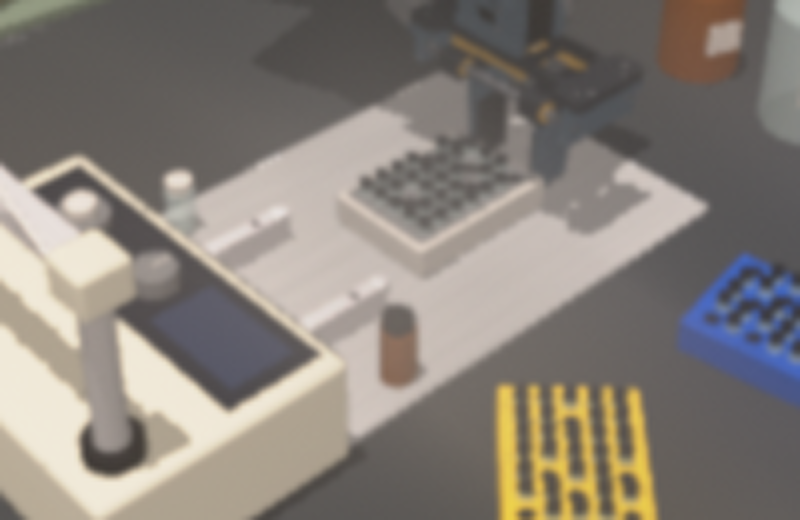

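Request:
jog_arm([
  [[-0.003,-0.0005,0,0,0.055],[-0.006,-0.0012,0,0,0.055],[-0.009,-0.0019,0,0,0.055],[-0.012,-0.0026,0,0,0.055],[-0.015,-0.0033,0,0,0.055],[-0.018,-0.004,0,0,0.055],[-0.021,-0.0047,0,0,0.055],[-0.024,-0.0054,0,0,0.055],[-0.027,-0.0061,0,0,0.055],[-0.03,-0.0066,0,0,0.055],[-0.031,-0.0068,0,0,0.055],[-0.031,-0.0068,0,0,0.055]],
])

```text
time_s: 8.62
ee_pos: [543.7, 182.6, 28.8]
ee_rot: [-180.0, 0.0, 95.0]
force: [-0.5, -0.5, -0.7]
gripper_width: 55.2
```

```bash
python3 g.py wrist l2; python3 -c "
import cv2
a=cv2.imread('pics/l2.png')[190:345,200:450];cv2.imwrite('pics/l2z.png',cv2.resize(a,None,fx=3.2,fy=3.2,interpolation=cv2.INTER_CUBIC))"
python3 -c "
from h import *
print(tcp_for(0,28.2,0))"
```

```text
[543.9 182.7  28.9] [-1.80e+02  1.00e-01  9.51e+01] [ 0.5  0.8 -0.2] 8.6667
[544.38872917 183.36395921  94.92      ]
```

View pics/l2z.png

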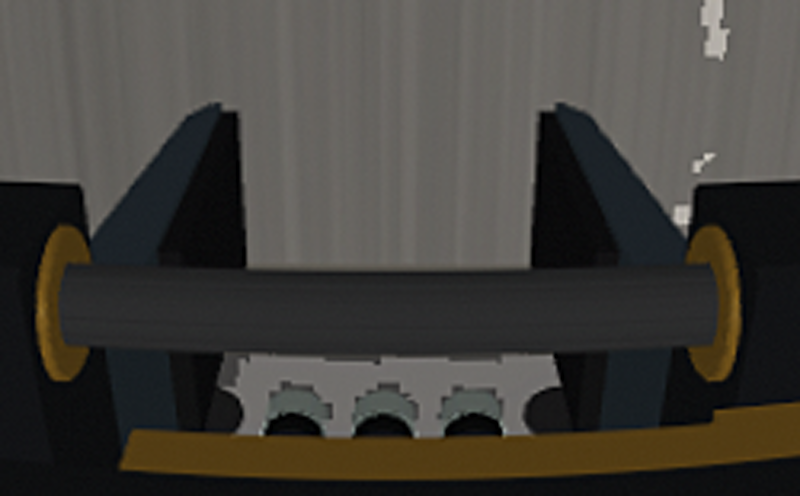

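Request:
jog_arm([
  [[0.01,0,0,0,0.055],[0.02,0,0,0,0.055],[0.02,0,-0.03,0,0.055],[0.02,0,-0.065,0,0.055],[0.02,0,-0.1,0,0.055],[0.01,0,-0.135,0,0.055],[-0.01,0,-0.165,0,0.07],[-0.035,0,-0.19,0,0.08],[-0.06,0,-0.215,0,0.08],[-0.085,0,-0.24,0,0.09],[-0.1,0,-0.265,0,0.09],[-0.11,0.005,-0.28,0,0.09],[-0.11,0.005,-0.28,0,0.09],[-0.11,0.005,-0.28,0,0.09]],
])

```text
time_s: 9.83
ee_pos: [558.8, 74.8, 309.2]
ee_rot: [179.9, -0.0, 95.0]
force: [0.0, 0.8, -0.4]
gripper_width: 90.0
```

```bash
python3 g.py wrist m; python3 -c "
import cv2
a=cv2.imread('pics/m.png')
cv2.imwrite('pics/m1.png',cv2.resize(a[80:280,200:450],None,fx=3,fy=3,interpolation=cv2.INTER_CUBIC))"
```

```text
[558.1  75.1 307.9] [-179.9   -0.    95.1] [-0.3  0.3 -0.5] 9.8833
```

View pics/m1.png

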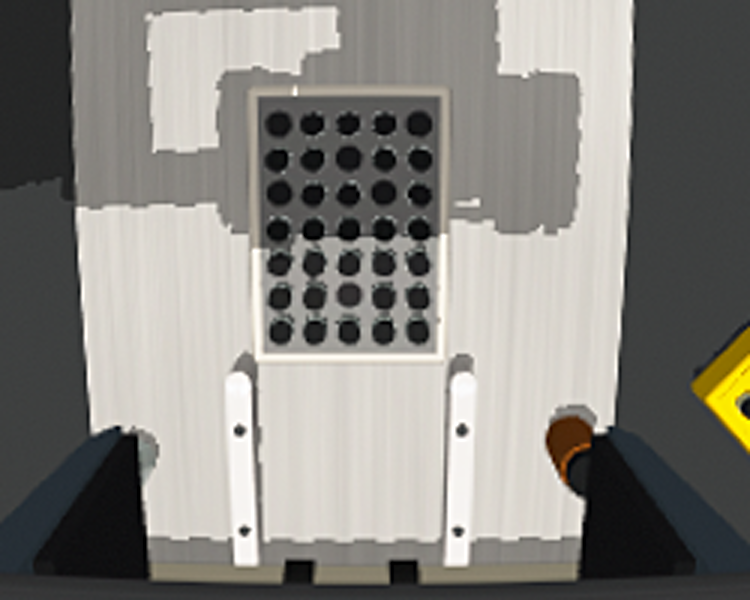

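```bash
python3 - <<'E'
from h import *
import pickle,cv2
p=pickle.load(open('m.pkl','rb'))
M=lambda u:np.array(u)/3+[200-.33,80-.33]
o=[(p,[[-55,-45,31],[55,-45,31],[-49,-150,31],[-61,-150,31],[49,-150,31],[61,-150,31]],M([[239,373],[463,373],[257,566],[234,566],[446,566],[469,566]]))]
q,r=fit(o,COL); print(q,r.round(1))
# rack edges by gradient
b=cv2.cvtColor(cv2.imread('pics/m.png'),cv2.COLOR_BGR2GRAY)
o=[(p,[[-45,-64,34],[45,-64,34],[45,64,34],[-45,64,34]],M([[257,358],[444,358],[448,88],[248,88]]))]
k,r=fit(o,[551,102,5]);print(k,r.round(1))
c=np.array([[x,y,40] for x in (-34,34) for y in (-50,50)])
o=[(p,[[-34.,50.,46],[34,50,46],[34,-50,46],[-34,-50,46]],M([[278,123],[419,123],[417,331],[281,331]]))]
k2,r=fit(o,[551,102,5]);print('vials',k2,r.round(1))
for kk in (k,k2):
  for qq in (q,np.array(COL)):
    a=np.deg2rad(qq[2]);d=kk[:2]-qq[:2];print('in coll',d@[np.cos(a),np.sin(a)],d@[-np.sin(a),np.cos(a)],kk[2]-qq[2])
f=cv2.resize(cv2.imread('pics/m.png')[80:280,200:450],None,fx=3,fy=3,interpolation=cv2.INTER_CUBIC)
D=lambda X,pose,c: cv2.polylines(f,[(((proj(p,place(pose,X))-[199.67,79.67])*3)*8).astype(int)],True,c,1,cv2.LINE_AA,3)
for s in (-1,1): D([[s*49,-45,31],[s*61,-45,31],[s*61,-150,31],[s*49,-150,31]],q,(0,0,255))
D([[-47,-66,34],[47,-66,34],[47,66,34],[-47,66,34]],k,(0,160,0)); D([[-47,-66,6],[47,-66,6],[47,66,6],[-47,66,6]],k,(255,0,0))
cv2.imwrite('pics/m2.png',f)
E
```

```text
[553.72979084  73.37845094   4.9824488 ] [[-0.5  0.1]
 [ 0.3  0.1]
 [ 0.3 -0.1]
 [ 0.5 -0.2]
 [-0.3  0.1]
 [-0.4 -0.1]]
[550.87758103 100.54875389   5.21306365] [[-0.2  0.2]
 [-0.  -0. ]
 [-0.3 -0.3]
 [ 0.6  0.1]]
vials [550.84106856 100.03958128   4.96334163] [[-2.  -1.4]
 [ 2.  -1.5]
 [ 1.8  2. ]
 [-1.9  2. ]]
in coll -0.48167579535935867 27.31535193973771 0.23061485315467856
in coll -0.6376787510564802 27.13341949028496 0.29306364917163563
in coll -0.5622722294642674 26.81127444658421 -0.019107168728463186
in coll -0.7177257246341056 26.62925445151749 0.04334162728849389
```

View pics/m2.png

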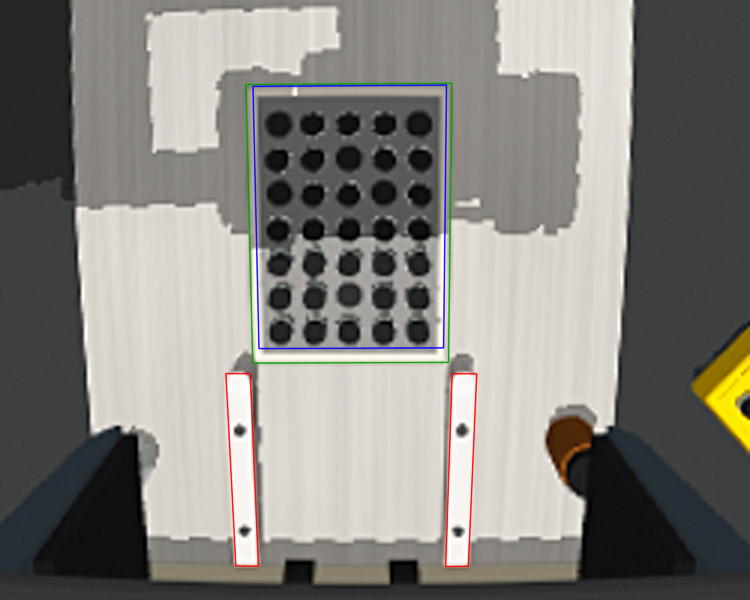

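Request:
jog_arm([
  [[0.03,-0.001,0,0,0.055],[0.06,-0.003,0,0,0.055],[0.095,-0.004,0.01,0,0.055],[0.12,-0.005,0.035,0,0.055],[0.128,-0.005,0.07,0,0.055],[0.128,-0.005,0.105,0,0.055],[0.128,-0.005,0.14,0,0.055],[0.128,-0.005,0.175,0,0.055],[0.128,-0.005,0.21,0,0.055],[0.128,-0.005,0.24,0,0.055],[0.128,-0.005,0.26,0,0.055],[0.128,-0.005,0.272,0,0.055],[0.128,-0.005,0.279,0,0.055],[0.123,-0.005,0.279,0,0.055],[0.12,-0.005,0.279,0,0.055],[0.117,-0.005,0.279,0,0.055],[0.114,-0.005,0.279,0,0.055],[0.111,-0.005,0.279,0,0.055],[0.108,-0.005,0.279,0,0.055],[0.107,-0.005,0.279,0,0.055]],
])

```text
time_s: 11.55
ee_pos: [544.9, 180.6, 30.8]
ee_rot: [179.9, -0.1, 95.0]
force: [-0.0, 4.6, 2.7]
gripper_width: 54.6
```

```bash
python3 g.py wrist n2; python3 -c "
import cv2
a=cv2.imread('pics/n2.png')[190:345,200:450];cv2.imwrite('pics/n2z.png',cv2.resize(a,None,fx=3.2,fy=3.2,interpolation=cv2.INTER_CUBIC))"
```

```text
[544.9 180.6  30.8] [ 1.799e+02 -1.000e-01  9.500e+01] [-0.2  1.6  1.6] 11.6
```

View pics/n2z.png

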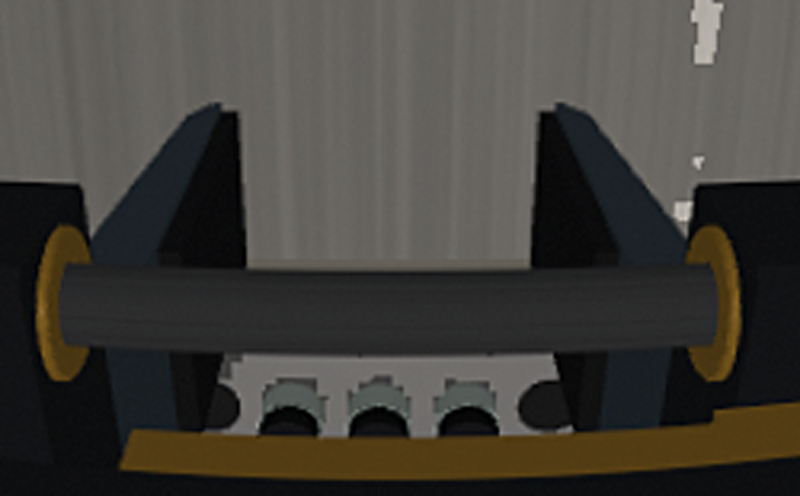

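Request:
jog_arm([
  [[-0.003,0.0001,0,0,0.055],[-0.006,0.0003,0,0,0.055],[-0.009,0.0005,0,0,0.055],[-0.012,0.0005,0,0,0.055],[-0.015,0.0005,0,0,0.055],[-0.018,0.0005,0,0,0.055],[-0.021,0.0005,0,0,0.055],[-0.024,0.0005,0,0,0.055],[-0.027,0.0005,0,0,0.055],[-0.03,0.0005,0,0,0.055]],
])

```text
time_s: 12.43
ee_pos: [547.4, 150.1, 29.9]
ee_rot: [-180.0, 0.0, 95.0]
force: [0.1, 4.7, 3.5]
gripper_width: 55.0
```

Request:
jog_arm([
  [[-0.004,0,0,0,0.055],[-0.008,0,0,0,0.055],[-0.012,0,0,0,0.055],[-0.016,0,0,0,0.055],[-0.02,0,0,0,0.055],[-0.024,0,0,0,0.055],[-0.028,0,0,0,0.055],[-0.032,0,0,0,0.055],[-0.036,0,0,0,0.055],[-0.04,0,0,0,0.055]],
])

```text
time_s: 13.27
ee_pos: [550.9, 110.2, 29.9]
ee_rot: [-180.0, 0.0, 95.0]
force: [-0.4, 4.7, 2.9]
gripper_width: 55.2
```

```bash
python3 g.py wrist r2; python3 g.py scene r1; python3 -c "
import cv2
a=cv2.imread('pics/r2.png')[190:345,200:450];cv2.imwrite('pics/r2z.png',cv2.resize(a,None,fx=3.2,fy=3.2,interpolation=cv2.INTER_CUBIC))
a=cv2.imread('pics/r1.png')[160:290,230:430];cv2.imwrite('pics/r1z.png',cv2.resize(a,None,fx=4,fy=4,interpolation=cv2.INTER_CUBIC))"
```

```text
[550.9 109.4  29.8] [-180.    0.   95.] [0.8 2.3 1.6] 13.3167
[550.8 109.4  29.7] [-1.80e+02  1.00e-01  9.51e+01] [0.2 0.7 0.8] 13.3667
```

View pics/r2z.png

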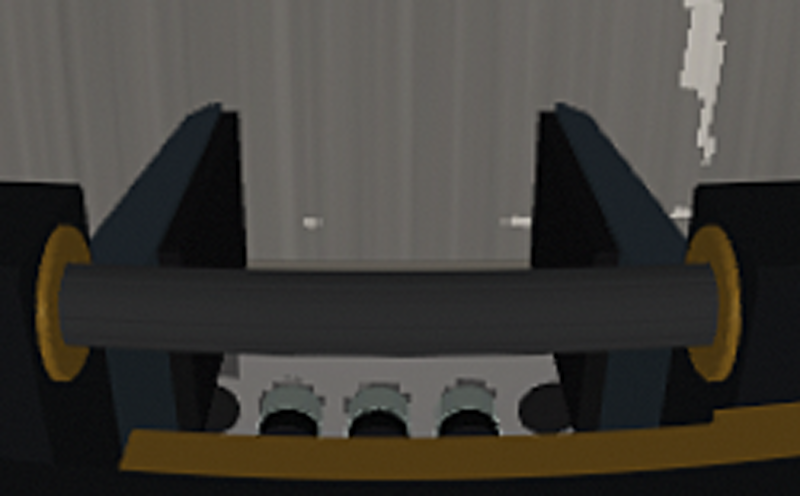

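View pics/r1z.png

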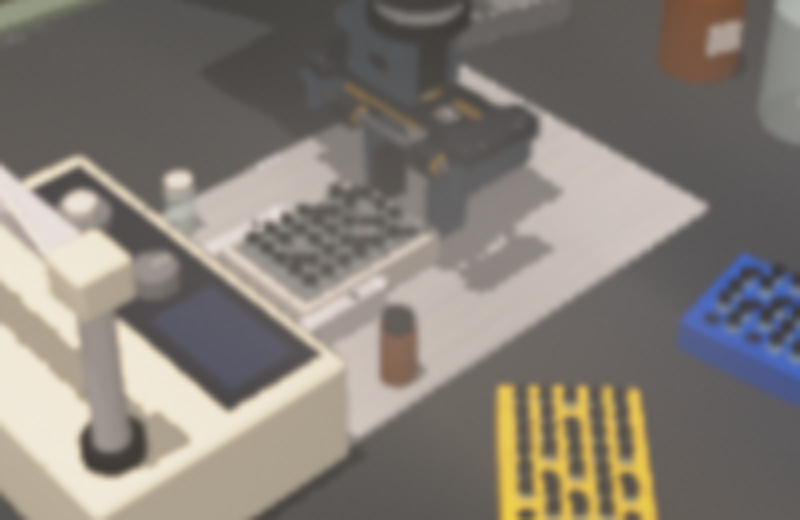

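Request:
jog_arm([
  [[-0.004,0,0,0,0.055],[-0.008,0,0,0,0.055],[-0.012,0,0,0,0.055],[-0.016,0,0,0,0.055],[-0.02,0,0,0,0.055],[-0.024,0,0,0,0.055],[-0.028,0,0,0,0.055],[-0.032,0,0,0,0.055],[-0.035,0,0,0,0.055],[-0.038,0,0,0,0.055]],
])

```text
time_s: 14.2
ee_pos: [554.1, 72.2, 29.7]
ee_rot: [-180.0, 0.0, 95.0]
force: [-0.2, 1.9, -1.2]
gripper_width: 54.8
```

Request:
jog_arm([
  [[-0.0015,0,0,0,0.055],[-0.003,0,0,0,0.055],[-0.0045,0,0,0,0.055]],
])

```text
time_s: 14.45
ee_pos: [554.6, 68.1, 29.8]
ee_rot: [-180.0, 0.0, 95.0]
force: [0.3, 1.2, -0.9]
gripper_width: 54.7
```

Request:
jog_arm([
  [[-0.001,0,0,0,0.055],[-0.002,0,0,0,0.055]],
])

```text
time_s: 14.62
ee_pos: [554.9, 67.1, 29.9]
ee_rot: [180.0, -0.1, 95.0]
force: [-0.4, 8.8, -0.6]
gripper_width: 54.9
```

Request:
jog_arm([
  [[-0.0005,0,0,0,0.055],[-0.001,0,0,0,0.055]],
])

```text
time_s: 14.78
ee_pos: [554.9, 67.0, 30.0]
ee_rot: [180.0, -0.2, 95.0]
force: [-0.2, 10.1, -1.7]
gripper_width: 55.3
```

Request:
jog_arm([
  [[-0.0005,0,0,0,0.055],[-0.001,0,0,0,0.055],[-0.001,0,0,0,0.055]],
])

```text
time_s: 15.03
ee_pos: [554.9, 67.0, 30.0]
ee_rot: [180.0, -0.2, 94.9]
force: [-1.3, 13.3, -1.3]
gripper_width: 54.9
```

Request:
jog_arm([
  [[-0.001,0,0,0,0.055],[-0.002,0,0,0,0.055],[-0.002,0,0,0,0.055]],
])

```text
time_s: 15.28
ee_pos: [555.0, 66.9, 30.1]
ee_rot: [180.0, -0.4, 94.9]
force: [-0.4, 20.8, -2.2]
gripper_width: 55.2
```

Request:
jog_arm([
  [[0.005,0,0,0,0.055],[0.015,0,0,0,0.055],[0.03,0,0,0,0.055],[0.03,0,-0.03,0,0.055],[0.03,0,-0.065,0,0.055],[0.03,0,-0.1,0,0.055],[0.025,0,-0.135,0,0.055],[0.02,0,-0.165,0,0.055],[0.02,0,-0.19,0,0.055],[0.02,0,-0.21,0,0.055],[0.02,0,-0.22,0,0.055],[0.02,0,-0.22,0,0.055]],
])

```text
time_s: 16.28
ee_pos: [554.6, 82.2, 252.5]
ee_rot: [179.7, 0.0, 95.0]
force: [0.2, -0.4, 0.5]
gripper_width: 55.2
```

```bash
python3 g.py wrist s; python3 -c "
import cv2
a=cv2.imread('pics/s.png')
cv2.imwrite('pics/s1.png',cv2.resize(a[120:330,190:450],None,fx=2.8,fy=2.8,interpolation=cv2.INTER_CUBIC))"
```

```text
[553.7  82.2 250.4] [179.9   0.   95.1] [-1.1  0.6 -0.4] 16.3333
```

View pics/s1.png

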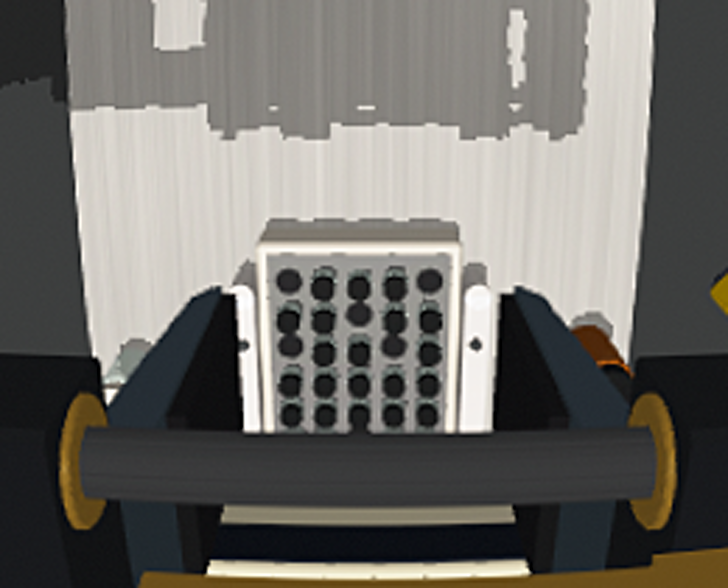

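Request:
jog_arm([
  [[-0.005,-0.001,-0.025,0,0.09],[-0.02,-0.005,-0.05,0,0.09],[-0.045,-0.012,-0.07,0,0.09],[-0.07,-0.018,-0.08,0,0.09],[-0.095,-0.024,-0.08,0,0.09],[-0.115,-0.03,-0.08,0,0.09],[-0.13,-0.035,-0.08,0,0.09],[-0.13,-0.035,-0.08,0,0.09],[-0.13,-0.035,-0.08,0,0.09]],
])

```text
time_s: 17.08
ee_pos: [529.5, -50.7, 328.1]
ee_rot: [-179.8, -0.0, 95.0]
force: [-0.3, 0.0, -0.2]
gripper_width: 90.0
```

```bash
python3 g.py wrist t; python3 -c "
import cv2
a=cv2.imread('pics/t.png')
cv2.imwrite('pics/t1.png',cv2.resize(a[90:310,200:450],None,fx=2.7,fy=2.7,interpolation=cv2.INTER_CUBIC))"
```

```text
[529.8 -50.  328.4] [-1.799e+02 -1.000e-01  9.500e+01] [-0.3  0.1 -0.8] 17.1333
```

View pics/t1.png

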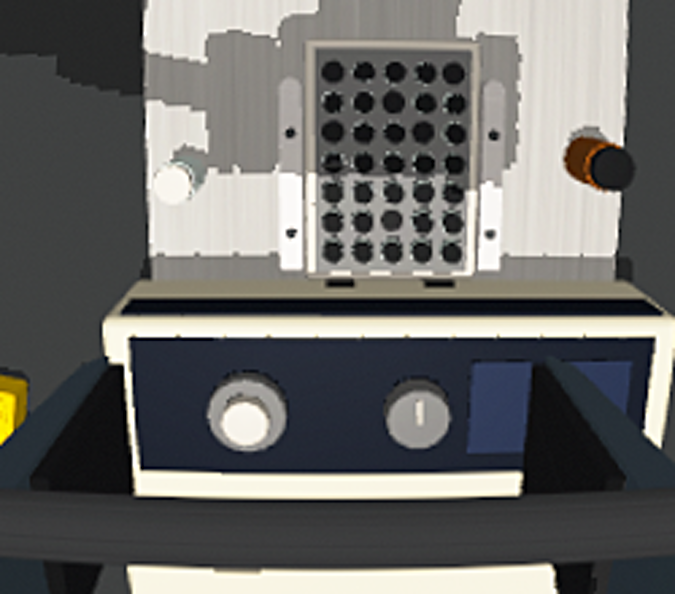

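```bash
python3 - <<'E'
from h import *
import pickle,cv2
p=pickle.load(open('t.pkl','rb'))
Q=[553.75,73.4,4.97]
M=lambda u:np.array(u)/2.7+[200-.3,90-.3]
k,r=fit([(p,[[-45,-64,34],[45,-64,34],[45,64,34],[-45,64,34]],M([[308,276],[473,276],[480,42],[305,42]]))],[561,-16,5])
o=[(p,[[-55,-45,31],[55,-45,31],[-49,-150,31],[-61,-150,31],[49,-150,31],[61,-150,31]],M([[290,78],[494,80],[301,270],[281,270],[480,270],[499,270]]))]
q,r2=fit(o,Q); print(q,r2.round(1),k,r.round(1))
for qq in (q,np.array(Q)):
    a=np.deg2rad(qq[2]);d=k[:2]-qq[:2];print('in coll',d@[np.cos(a),np.sin(a)],d@[-np.sin(a),np.cos(a)],k[2]-qq[2])
f=cv2.resize(cv2.imread('pics/t.png')[90:310,200:450],None,fx=2.7,fy=2.7,interpolation=cv2.INTER_CUBIC)
D=lambda X,pose,c: cv2.polylines(f,[(((proj(p,place(pose,X))-[199.7,89.7])*2.7)*8).astype(int)],True,c,1,cv2.LINE_AA,3)
D([[-45,-156,34],[45,-156,34],[45,-24,34],[-45,-24,34]],Q,(0,160,0))
D([[-150,-161,90],[150,-161,90],[150,-351,90],[-150,-351,90]],Q,(0,0,255))
t=np.linspace(0,6.2,30)
for z,c in((105,(0,0,255)),(112,(0,160,0)),(119,(255,0,0))): D(np.c_[-75+12*np.cos(t),-208.5+12*np.sin(t),0*t+z],Q,c)
cv2.imwrite('pics/t2.png',f)
E
```

```text
[553.61594587  73.33901624   5.13419866] [[-0.1  0.2]
 [ 0.1  0.3]
 [ 0.6 -0.1]
 [ 0.  -0.1]
 [-0.7 -0.2]
 [ 0.  -0.1]] [561.31012946 -15.24638425   5.32768886] [[ 0.6  0.1]
 [-0.5 -0.1]
 [-1.3  0.3]
 [ 0.8 -0.3]]
in coll -0.26408774203750823 -88.91852393900201 0.1934901929809092
in coll -0.1480970377370575 -88.96805643286923 0.35768885532029504
```

View pics/t2.png

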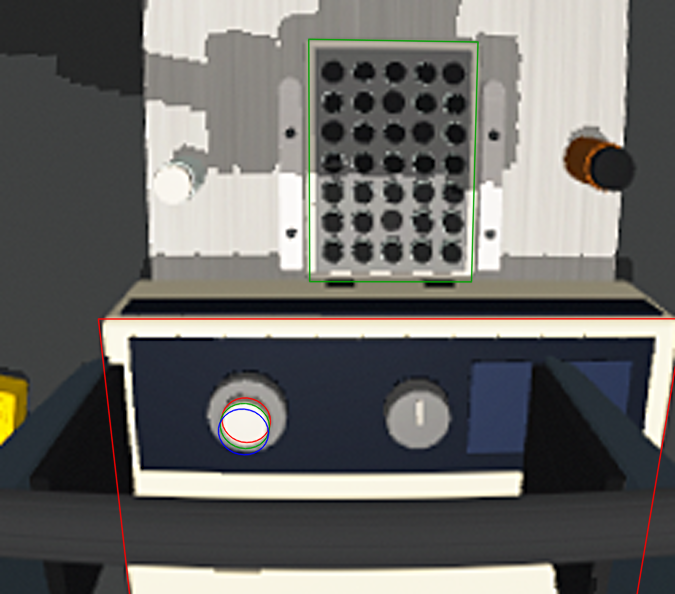

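```bash
python3 - <<'E'
from h import *
import pickle,cv2
p=pickle.load(open('t.pkl','rb'))
Q=[553.7,73.4,5.0]
f=cv2.resize(cv2.imread('pics/t.png')[178:210,300:390],None,fx=8.8,fy=8.8,interpolation=cv2.INTER_NEAREST)
D=lambda X,c: cv2.polylines(f,[(((proj(p,place(Q,X))+.5-[300,178])*8.8)*8).astype(int)],False,c,1,cv2.LINE_AA,3)
D([[-60,-156,34],[60,-156,34]],(0,160,0));D([[-60,-156,6],[60,-156,6]],(255,0,0));D([[-60,-161,30],[60,-161,30]],(0,0,255));D([[-60,-150,31],[60,-150,31]],(0,255,255))
cv2.imwrite('pics/t3.png',f)
E
```

```text
(no output)
```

View pics/t3.png

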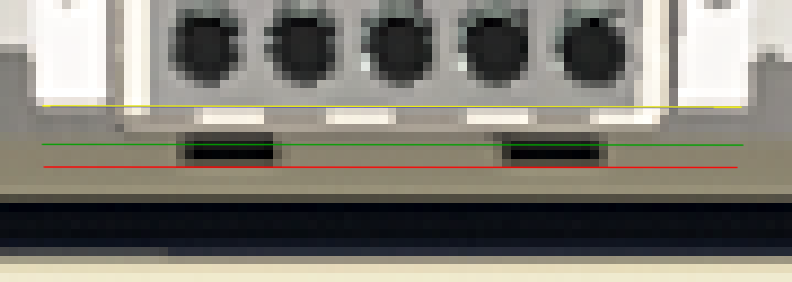

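Request:
jog_arm([
  [[-0.015,-0.007,0,0,0],[-0.035,-0.016,0,0,0],[-0.055,-0.025,0,0,0],[-0.075,-0.034,0,0,0],[-0.0873,-0.0404,0.01,0,0],[-0.0873,-0.0404,0.04,0,0],[-0.0873,-0.0404,0.07,0,0],[-0.0873,-0.0404,0.1,0,0],[-0.0873,-0.0404,0.13,0,0],[-0.0873,-0.0404,0.155,0,0],[-0.0873,-0.0404,0.175,0,0],[-0.0873,-0.0404,0.183,0,0],[-0.0873,-0.0404,0.183,0,0],[-0.0873,-0.0404,0.183,0,0]],
])

```text
time_s: 18.3
ee_pos: [498.0, -140.4, 147.1]
ee_rot: [180.0, -0.0, 95.1]
force: [0.7, 0.5, 0.8]
gripper_width: 1.2
```

```bash
python3 g.py scene u1; python3 g.py wrist u2; python3 -c "
import cv2
a=cv2.imread('pics/u1.png')[150:290,190:390];cv2.imwrite('pics/u1z.png',cv2.resize(a,None,fx=4,fy=4,interpolation=cv2.INTER_CUBIC))
"
```

```text
[ 498.5 -140.7  147.9] [179.9   0.   95.1] [-0.3  0.1 -0.7] 18.35
[ 498.6 -140.9  148.3] [1.798e+02 1.000e-01 9.510e+01] [ 0.6 -0.2  0.4] 18.4
```

View pics/u1z.png

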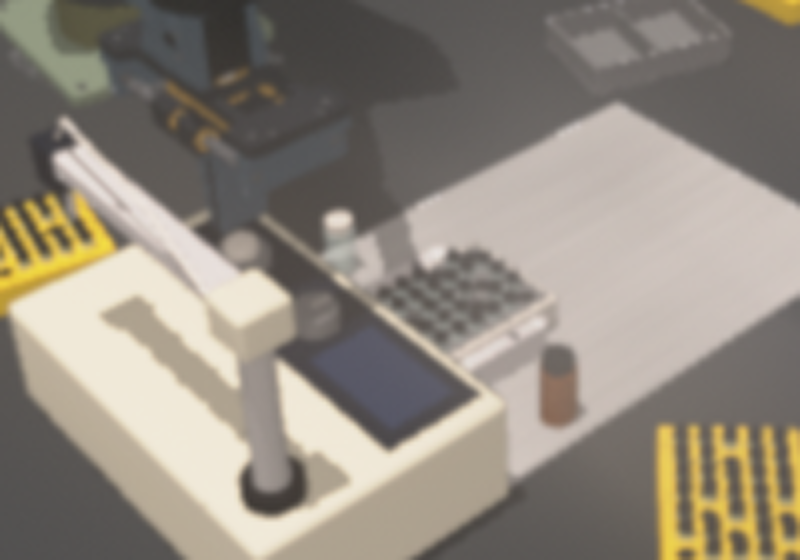

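View pics/u2.png

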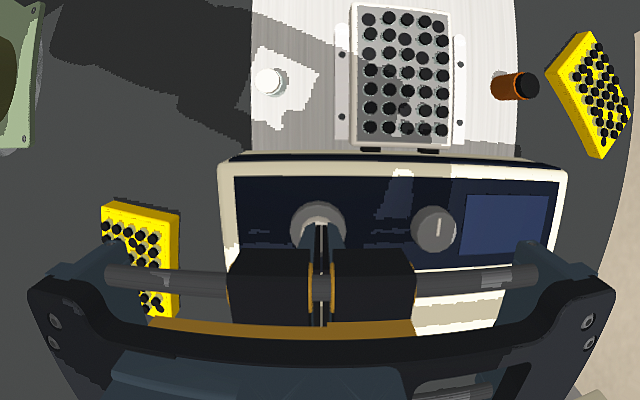

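Request:
jog_arm([
  [[0,-0.001,0.006,0,0],[0,-0.001,0.011,0,0],[0,-0.001,0.015,0,0],[0,-0.001,0.018,0,0],[0,-0.001,0.018,0,0]],
])

```text
time_s: 18.82
ee_pos: [496.2, -140.9, 128.5]
ee_rot: [-180.0, -0.0, 95.0]
force: [-0.8, -0.1, 1.2]
gripper_width: 0.5
```

Request:
jog_arm([
  [[0,0,0.001,0,0],[0,0,0.002,0,0],[0,0,0.003,0,0]],
])

```text
time_s: 19.07
ee_pos: [496.3, -141.0, 126.1]
ee_rot: [-180.0, 0.0, 95.0]
force: [-1.6, 0.0, 2.9]
gripper_width: 0.4
```

Request:
jog_arm([
  [[0,0,0.001,0,0],[0,0,0.002,0,0],[0,0,0.002,0,0]],
])

```text
time_s: 19.32
ee_pos: [496.3, -141.0, 124.0]
ee_rot: [-180.0, 0.0, 95.1]
force: [-2.1, 0.1, 4.0]
gripper_width: 0.5
```

Request:
jog_arm([
  [[0,0,0.001,0,0],[0,0,0.002,0,0],[0,0,0.002,0,0]],
])

```text
time_s: 19.57
ee_pos: [496.3, -141.0, 123.2]
ee_rot: [180.0, 0.0, 95.1]
force: [-5.0, 0.1, 11.3]
gripper_width: 0.5
```

Request:
jog_arm([
  [[0,0,0,0,0],[0,0,-0.003,0,0],[0,0,-0.008,0,0],[0,0,-0.02,0,0],[0,0,-0.05,0,0],[0,0,-0.085,0,0],[0.01,0,-0.12,0,0.02],[0.03,0,-0.15,0,0.05],[0.055,0.01,-0.18,0,0.09],[0.075,0.02,-0.2,0,0.09],[0.09,0.035,-0.2,0,0.09],[0.09,0.035,-0.2,0,0.09],[0.09,0.035,-0.2,0,0.09]],
])

```text
time_s: 20.65
ee_pos: [523.9, -47.6, 321.5]
ee_rot: [180.0, 0.0, 95.2]
force: [-1.1, -0.6, -0.1]
gripper_width: 44.6
```

```bash
python3 g.py wrist v; python3 g.py side v2; python3 -c "
import cv2
a=cv2.imread('pics/v.png')
cv2.imwrite('pics/v1.png',cv2.resize(a[90:310,200:450],None,fx=2.7,fy=2.7,interpolation=cv2.INTER_CUBIC))"
```

```text
[523.3 -48.3 321.2] [-179.9    0.    95.1] [-0.3 -0.7  0.2] 20.7
[523.  -48.6 321.1] [-179.9    0.    95. ] [-0.5 -0.6  0.6] 20.75
```

View pics/v1.png

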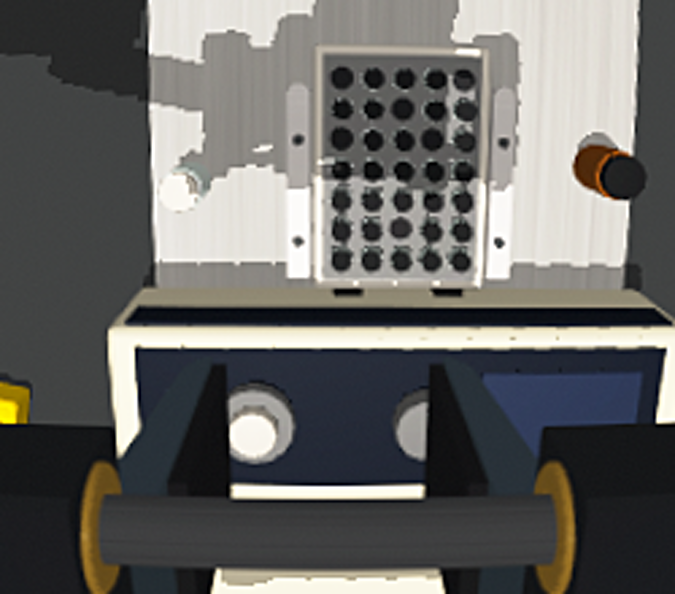

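View pics/v2.png

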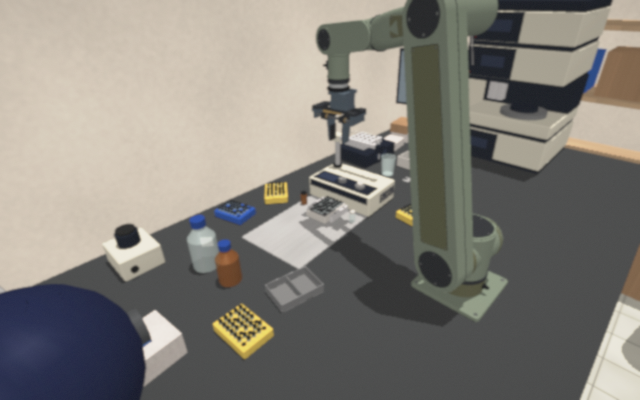

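```bash
python3 -c "
from workcell import env
print(env.job_done(), env.state()['time_s'])"
```

```text
the job is handed in; nothing more can be done
the job is handed in; nothing more can be done
```

The rack is in between the guide rails against the rubber stops, and the start key has been pressed and released. The job was handed in at about 21 s with the arm well clear.

**Rack:** I pushed it by the near end of its white block with two fingers spread. That squared it from about 17° off and slid it in without touching the vials. At the stops it would not move any further, and the push force rose to about 21 N. The overhead view afterwards showed its far edge against both black pads, and it looked the same after the key press.

**Disagreement:** my fit of the rack's position gave collector y of about -89 mm (home is -90) and a yaw of 0.2 to 0.4°. That is within the accuracy of the picture, and I trusted the stop contact and the view of the pads.

**Key:** I pressed with the fingers closed until it bottomed. The force was about 4 N near the end of its travel, then 11 N. The start of contact was lost in the force noise, so I infer a travel of about 5 mm rather than having measured it. The last picture shows the key clear of the gripper and looking raised.

The two loose vials looked untouched in the last close view. The bottles, tray and look-alikes looked unmoved in the last wide view. The spanner and beaker I did not check closely.

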